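# Cull the broken biscuit and open the biscuit jar

## Robot

A 6-joint arm with a two-finger parallel gripper is mounted at the origin on the work surface. World frame = base frame: x ahead of the robot, y to its left, z up, the work surface at z = 0. Lengths are in m, angles in rad, forces in N, time in s.
With the tool pointing down it reaches from about 0.25 to 0.725 m from the base axis. Payload 9.7 kg.
Tool frame: the origin (TCP) lies at the very end of the fingers, on their centre line; the grasp point (between the pads) lies 19 mm behind it; z points along the fingers, y is the line along which they close (so a half turn about z gives the same grasp; the last joint's range is limited). The gripper opens to 85 mm and grips with 20 to 120 N. Pads are 22 mm wide; open, the fingers measure 114 mm over their backs; the gripper's body (76 mm by 85 mm) begins 54 mm behind the grasp point. The pads swing forward as they close: fully open they stand 13 mm farther back than shut.
Start: joints at [1.312, 0.087, 0.176, 1.66, 0, 1.571], TCP at [0.141, 0.532, 0.231] pointing down, gripper open.
Joint ranges: [-3.13, 3.13], [-0.85, 1.81], [-1.15, 1.24], [-2.2, 2.28], [-1.44, 1.52], [-3.14, 3.14]. Speed limits (rad/s): [2.22, 2.22, 2.57, 3.14, 3.14, 3.14].

## Interface

Orientations are given as a unit quaternion [w, x, y, z].
In Python, from station import arm gives the robot as it stands.
- The arm moves only by the tool play_rows, never from a script. Its argument "plan" is one flat list of numbers, 4 for each row, row after row: the shift along the tool's x, y, z in cm, then the turn about the tool's z in rad. In form: [dx, dy, dz, spin, dx, dy, dz, spin, ...]. A call has 1 to 5 rows; each row shifts and turns the commanded pose from where the row before left it, along the tool's axes as they then stand; what a row does not reach is not made up. A row lasts 1/12 s, in which the tool goes at most 41.7 mm and 7.16 degrees, less where a joint would pass 70% of its speed; a pose out of reach is approached as far as the arm can. A call with a gripper value outside its range is refused whole. "gripper" is the closure in counts, from 0 (fully open) to 255 (shut), set as the call begins (left out, the last holds). The fingers move at their own pace and stop on an object; "squeeze" is the grip in N (left out, the last holds). Time passes only in rows, so rows that do not move let the fingers close. It gives the time, the measured TCP pose, the force, the opening and the grip force at its end, in the units of the state.
- arm.get_state(): the state, without advancing time (a new reading comes with each control period).
- arm.snapshot(name): name is "scene" or "side" or "wrist"; returns a dict with "image" (480x640x3 uint8, red, green, blue), "vfov" (degrees; the focal length in pixels is half the picture's height over the tangent of half this angle, whatever the lens; pixels are square), "cx", "cy" (the principal point, pixels), "pose" (4x4, takes a point from camera to world coordinates); the wrist camera has in their place "mount" (4x4, takes a point from camera to tool coordinates, whose origin is the TCP and whose axes are the flange's). Camera axes: x right, y down, z forward; pixel columns grow to the right and rows downward; lengths in m; the calibration is good to about 2 mm. A picture is of the moment at which its call begins: read the wrist's pose just before it. There is no depth.
- arm.job_done(): hands the job in; it is judged then, once.
The state is a dict: "clock": time; "joint_positions": joint angles; "joint_velocities": joint speeds; "effort": joint torques, N m; "position": TCP position; "orientation": TCP orientation; "contact_force": force on the tool from outside, world axes, zero at the start; "moment": the same for the moment, N m; "finger_gap": opening from 0.0 (shut) to 1.0 (fully open); "grip_force": force on a finger pad.
Only numpy, scipy, OpenCV 4.12 (cv2) and the standard library are available. Lean on these libraries where they do the work, as an engineer would, in place of code of your own. Each camera call takes 0.05 s, during which the arm holds its last target. There are 200 camera calls.

## Task

We are about to jar up the biscuits: first pick the one broken biscuit off the dark wooden board and put it in the white bowl, leaving the whole ones lying where they are. Then open the tall empty jar, which the square well of its wooden stand keeps from turning: unscrew its tight lid anticlockwise until the threads let go (a good fifth of a turn, and no further than a quarter), without pulling the jar up out of its well, and lift the lid straight off. Finish while still holding the lid, level and still, centred just above the jar's mouth with about two centimetres of air between; do not disturb the other jars or the ornaments.

Things in the scene. Friction and masses are not known exactly. Their poses are not given: they have to be found in the camera images.
- broken_center (a point): the broken biscuit: once 36 mm round, 12 mm thick, now a D: a piece has snapped off along a straight line. The point is at its middle, half-way up. 22 mm wide along its x (snapped edge at -x, crown of the round edge at +x), 35 mm long along its y. Flat on the board among the whole ones, at any yaw; 10 to 14 g
- whole1_center (a point): a whole round biscuit, 36 mm across, 12 mm thick, 14 g, flat on the board; the point is at its middle, half-way up. Stays where it lies
- whole2_center (a point): a whole round biscuit, 36 mm across, 12 mm thick, 14 g, flat on the board; the point is at its middle, half-way up. Stays where it lies
- whole3_center (a point): a whole round biscuit, 36 mm across, 12 mm thick, 14 g, flat on the board; the point is at its middle, half-way up. Stays where it lies
- whole4_center (a point): a whole round biscuit, 36 mm across, 12 mm thick, 14 g, flat on the board; the point is at its middle, half-way up. Stays where it lies
- whole5_center (a point): a whole round biscuit, 36 mm across, 12 mm thick, 14 g, flat on the board; the point is at its middle, half-way up. Stays where it lies
- board: the dark wooden board on which the six biscuits lie in two rows of three, about 78 mm between centres: 175 mm (x) by 255 mm (y) by 15 mm thick, fixed; origin at the centre of its underside. It is on the robot's left or right, the jar stand on the other side
- bowl_in (a point): white china scraps bowl, loose, 0.45 kg, 124 mm across the rim, 55 mm high, walls 4 mm, curving in to a foot 56 mm across; the point is the centre of its inner floor (5 mm above the worktop), z axis up
- stand: heavy light-wood jar stand, fixed: a block 90 mm (x) by 250 mm (y) by 45 mm high with three square wells in a row along its y, 80 mm between centres, each 69 mm wide with its floor 12 mm above the worktop; origin at the centre of its underside. A jar in each well; any jar may be in any well
- jar_mouth (a point): centre of the rim of the tall empty jar: clear glass, square body 66 mm wide and 90 mm high, flat shoulder, round neck 44 mm across (39 mm inside) up to this rim, 107 mm above the jar's underside; z up along the jar. Loose, 0.26 to 0.42 kg, in a well whose sides let it turn no more than about 3 degrees
- lid_center (a point): steel twist-off lid of the tall jar, loose, 35 g, round, 60 mm across, 18 mm high, fluted rim; the point is on its axis half-way up, 9 mm above its lower edge, z up. Screwed home, its lower edge is 14 mm below the jar's rim and 3 mm above the glass shoulder. It is tight: turning it takes about 0.45 N m all the way. Lifted before the threads let go, it takes the jar up with it
- jar_thread (a joint): how far the tall jar's lid has been unscrewed, rad: 0 is tight, positive is anticlockwise from above; the lid rises 1.9 mm per rad. From 1.05 its three lugs are clear of the threads and it lifts straight off; stop at 1.72. The rubber seal stays on the rim and the value stays as it was when the lid is lifted
- squat_a_center (a point): a short jar, shut and full of biscuits, same square body (66 mm) and steel lid (60 mm across), 66 mm high overall, in its own well (its lid's top is 78 mm above the worktop; the tall jar's lid runs from 105 to 123 mm); the point is half-way up. Stays
- squat_b_center (a point): another short full jar, the same. Stays
- lantern: white china house-shaped lantern, 60 by 60 mm (roof 68 by 72 mm), 100 mm high, nearest the robot; origin at the centre of its underside. Stays
- bulb_vase: red bulb-shaped vase, 104 mm across, 185 mm high, beyond the bowl to the left; origin at the centre of its underside. Stays
- jug: red jug with a small handle, 64 mm across, 124 mm high, beyond the bowl to the right; origin at the centre of its underside. Stays
Not all that is in view belongs to the job. Leave any green or pink look-alike of the part that bears lid_center alone. What is shaped like the part that bears bowl_in but green is not meant.

How it is judged:
By the outcome, as a careful person would: the job done as asked, in the order asked, and still so for the second after the job is handed in, while the arm keeps its last pose, push and grip.
It also fails if it takes over 51 s, if anything falls off the work surface, if the arm or the gripper's body presses on something with over 40 N, if the wrist force passes 120 N, or if a joint passes its speed limit or range.

## Working session

There is one attempt and no reset: what is moved stays moved. The work goes in short steps, Python scripts to look and compute and a tool call to move; the robot and the scene stay as the last step left them, time stands still between calls to the robot, and variables do not carry over. Pictures are saved under pics/ and viewed, at most 10 in all, crops included, and the job is handed in when it is done.

Besides the shell and the picture viewer there is one more tool, called after "Request:" by a JSON object that holds its "op" and its "data". play_rows: Moves the arm, as the interface text tells. Its arguments: {"type":"object","properties":{"plan":{"type":"array","items":{"type":"number"}},"gripper":{"type":"number"},"squeeze":{"type":"number"}},"required":["plan"]}

```bash
mkdir -p pics; cat > h.py <<'E'
import numpy as np, cv2
from station import arm
from scipy.spatial.transform import Rotation as R
def snap(n):
    st=arm.get_state(); s=arm.snapshot(n); s=dict(s)
    if 'pose' not in s:
        T=np.eye(4); q=st['orientation']; T[:3,:3]=R.from_quat([q[1],q[2],q[3],q[0]]).as_matrix(); T[:3,3]=st['position']
        s['pose']=T@np.array(s['mount'])
    s['pose']=np.array(s['pose']); s['f']=240/np.tan(np.radians(s['vfov'])/2); return s
def ray(s,u,v):
    d=s['pose'][:3,:3]@np.array([(u-s['cx'])/s['f'],(v-s['cy'])/s['f'],1]); return s['pose'][:3,3],d
def onz(s,u,v,z):
    o,d=ray(s,u,v); return o+d*(z-o[2])/d[2]
def proj(s,p):
    c=np.linalg.inv(s['pose'])@np.append(p,1); return c[0]/c[2]*s['f']+s['cx'],c[1]/c[2]*s['f']+s['cy']
def save(s,n): cv2.imwrite('pics/'+n,cv2.cvtColor(s['image'],cv2.COLOR_RGB2BGR)); np.savez('pics/'+n+'.npz',**s)
E
python3 - <<'E'
from h import *
for n in['scene','side','wrist']:
    s=snap(n); save(s,n+'0.png'); print(n,s['vfov'],s['cx'],s['cy'],s['pose'].round(3).tolist())
print(arm.get_state())
E
```

```text
scene 44.68781584759849 313.7682244383896 237.41816620933486 [[-0.787, 0.401, -0.469, 1.127], [0.616, 0.53, -0.583, 0.659], [0.015, -0.748, -0.664, 0.879], [0.0, 0.0, 0.0, 1.0]]
side 52.682771940054174 320.5170632656409 241.55645793762466 [[0.879, -0.354, 0.32, 0.258], [-0.477, -0.629, 0.614, -0.652], [-0.017, -0.692, -0.721, 0.851], [0.0, 0.0, 0.0, 1.0]]
wrist 65.01777553447327 319.3825928815631 241.42425732034215 [[0.256, 0.916, 0.308, 0.061], [0.967, -0.243, -0.083, 0.554], [-0.002, 0.319, -0.948, 0.374], [0.0, 0.0, 0.0, 1.0]]
{'clock': 0.15, 'joint_positions': array([1.31198323e+00, 8.73665886e-02, 1.75354318e-01, 1.65979101e+00,
       2.25815786e-05, 1.57080587e+00]), 'joint_velocities': array([ 0.0015954 , -0.0036393 ,  0.00538375,  0.00211509,  0.0007654 ,
        0.00090209]), 'effort': array([-5.29321605e-04, -5.20762074e+01,  4.65044117e+01,  1.38912958e-02,
       -2.27516506e-05, -8.48430574e-06]), 'position': array([0.14071734, 0.53153331, 0.23074745]), 'orientation': array([-7.61655344e-05,  1.29050396e-01,  9.91637909e-01, -4.97810581e-04]), 'contact_force': array([-0.54837947, -0.1547257 , -0.11713298]), 'moment': array([ 0.02891609, -0.01673101, -0.01464877]), 'grip_force': 0.0, 'finger_gap': 1.0032088245282789}
```

View pics/scene0.png

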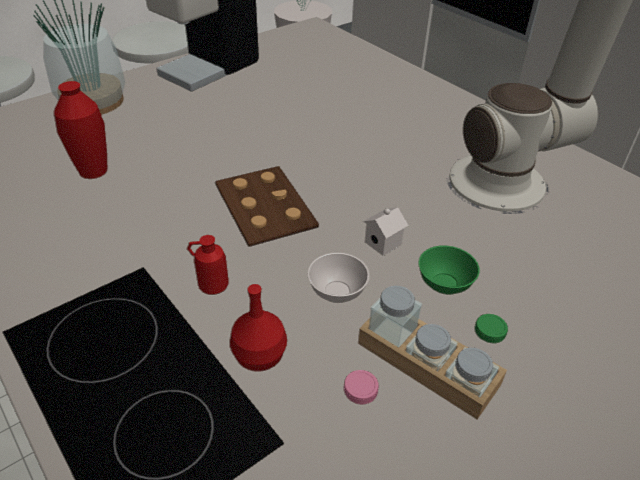

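View pics/side0.png

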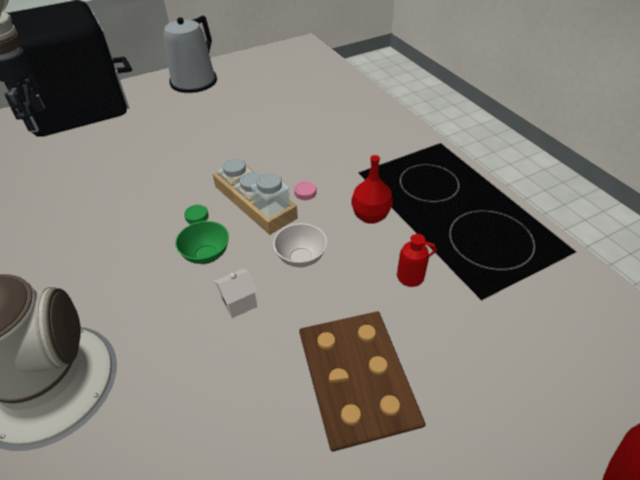

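The scene view puts the broken biscuit at about (279,193), the tall jar lid at (397,300) and the bowl at (338,278). In the side view they are at (339,376), (269,184) and (300,245). The green and pink parts are decoys. Next I'll measure these points.

```bash
cat > m.py <<'E'
from h import *
def ld(n):
    d=np.load('pics/'+n+'.npz'); return {k:d[k] for k in d.files}
S={'scene':ld('scene0.png'),'side':ld('side0.png')}
rois={'scene':(200,150,340,260),'side':(290,305,430,450)}
for n,s in S.items():
    h=cv2.cvtColor(s['image'],cv2.COLOR_RGB2HSV)
    u0,v0,u1,v1=rois[n]
    m=((h[...,0]>8)&(h[...,0]<28)&(h[...,1]>90)&(h[...,2]>130)).astype(np.uint8)
    k=np.zeros_like(m);k[v0:v1,u0:u1]=1;m*=k
    N,l,st,c=cv2.connectedComponentsWithStats(m)
    for i in range(1,N):
        if st[i,4]>25:
            z=.024
            print(n,c[i].round(1),st[i,4],onz(s,*c[i],z).round(4))
    # lid: gray-blue ellipses
    # bowl white
def tri(a,b):
    A=[];B=[]
    (o1,d1),(o2,d2)=ray(S['scene'],*a),ray(S['side'],*b)
    t=np.linalg.lstsq(np.c_[d1,-d2],o2-o1,rcond=None)[0]
    p,q=o1+d1*t[0],o2+d2*t[1]; return (p+q)/2,np.linalg.norm(p-q)
print('lid',tri((397,297),(269,182)),onz(S['scene'],397,297,.123),onz(S['side'],269,182,.123))
print('bowl rim',onz(S['scene'],338.5,275,.055),onz(S['side'],300,243,.055))
print('stand top corners (scene)',[onz(S['scene'],*p,.045).round(3) for p in [(360,334),(484,388+5)]])
print('lantern',onz(S['scene'],386,240,.03),'jug',onz(S['scene'],212,285,.0),'bulb',onz(S['scene'],258,345,.05))
E
python3 m.py
python3 - <<'E'
import cv2
a=cv2.imread('pics/scene0.png'); b=cv2.imread('pics/side0.png')
import numpy as np
c1=cv2.resize(a[240:420,300:520],(800,600)[:2],interpolation=cv2.INTER_CUBIC)
c1=cv2.resize(a[240:420,300:510],None,fx=1.9,fy=3.3/1.7375)
cv2.imwrite('pics/c.png',np.hstack([cv2.resize(a[250:410,300:510],(400,305)),cv2.resize(b[140:300,160:370],(400,305))]))
E
```

```text
scene [267.5 175.6] 85 [ 0.4722 -0.3452  0.024 ]
scene [239.6 182.1] 92 [ 0.5427 -0.3638  0.024 ]
scene [279.  192.6] 65 [ 0.4899 -0.2709  0.024 ]
scene [248.4 201.4] 102 [ 0.5675 -0.2865  0.024 ]
scene [292.8 212. ] 107 [ 0.5075 -0.1912  0.024 ]
scene [258.4 220.2] 116 [ 0.5875 -0.2147  0.024 ]
side [366.2 331.8] 210 [ 0.5851 -0.2133  0.024 ]
side [325.8 339.4] 217 [ 0.5058 -0.1893  0.024 ]
side [377.5 364. ] 246 [ 0.5654 -0.2846  0.024 ]
side [337.8 374.2] 176 [ 0.4888 -0.2664  0.024 ]
side [389.4 404.2] 293 [ 0.5401 -0.3621  0.024 ]
side [350.3 413.3] 298 [ 0.4704 -0.3429  0.024 ]
lid (array([0.57013353, 0.20438375, 0.11840422]), np.float64(0.0008126143433288365)) [0.57390431 0.20698176 0.123     ] [0.56789974 0.19935344 0.123     ]
bowl rim [0.57542789 0.05317706 0.055     ] [0.56828529 0.04448156 0.055     ]
stand top corners (scene) [array([0.634, 0.185, 0.045]), array([0.553, 0.404, 0.045])]
lantern [0.40694564 0.01514912 0.03      ] jug [ 0.7660651  -0.12353456  0.        ] bulb [0.79717677 0.09685037 0.05      ]
```

View pics/wrist0.png

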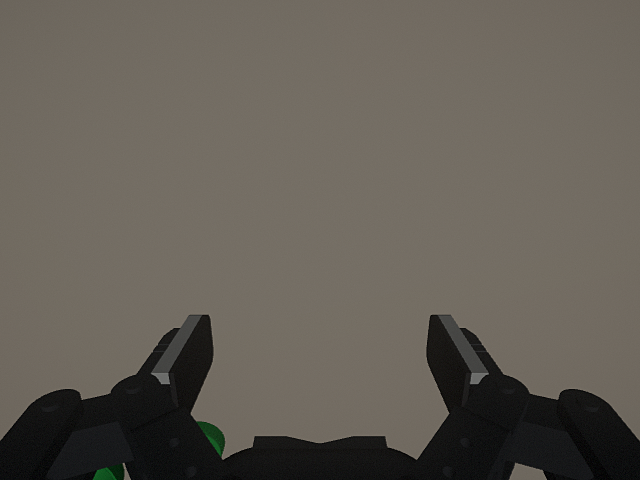

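The wrist view shows only bare worktop and the green decoys at the lower left. The board grid is consistent: about 78 mm pitch, and the two cameras agree within 4 mm. Moving above the broken biscuit at (0.489, -0.268).

Request:
{"op": "play_rows", "data": {"plan": [-0.9, -1.14, 0, 0, -1.8, -2.28, 0, 0, -1.8, -2.28, 0, 0, -1.8, -2.28, 0, 0, -1.8, -2.28, 0, 0], "gripper": 100, "squeeze": 25}}

```text
clock: 0.57
position: [0.193, 0.4105, 0.2309]
orientation: [-0.0, 0.129, 0.992, -0.0]
contact_force: [-0.2, -0.0, -0.0]
finger_gap: 0.606
grip_force: 0.0
```

Request:
{"op": "play_rows", "data": {"plan": [-1.8, -2.28, 0, 0, -1.8, -2.28, 0, 0, -1.8, -2.28, 0, 0, -1.8, -2.28, 0, 0, -1.8, -2.28, 0, 0]}}

```text
clock: 0.98
position: [0.2508, 0.2772, 0.2311]
orientation: [0.0, 0.129, 0.992, -0.0]
contact_force: [-0.2, 0.9, 0.5]
finger_gap: 0.607
grip_force: 0.0
```

Request:
{"op": "play_rows", "data": {"plan": [-1.8, -2.28, 0, 0, -1.8, -2.28, 0, 0, -1.8, -2.28, 0, 0, -1.8, -2.28, 0, 0, -1.8, -2.28, 0, 0]}}

```text
clock: 1.4
position: [0.3086, 0.1439, 0.2313]
orientation: [0.0, 0.129, 0.992, 0.0]
contact_force: [0.3, 0.3, 0.5]
finger_gap: 0.604
grip_force: 0.0
```

Request:
{"op": "play_rows", "data": {"plan": [-1.8, -2.28, 0, 0, -1.8, -2.28, 0, 0, -1.8, -2.28, 0, 0, -1.8, -2.28, 0, 0, -1.8, -2.28, 0, 0]}}

```text
clock: 1.82
position: [0.3665, 0.0105, 0.2313]
orientation: [0.0, 0.129, 0.992, 0.0]
contact_force: [1.1, 1.1, -0.4]
finger_gap: 0.609
grip_force: 0.0
```

Request:
{"op": "play_rows", "data": {"plan": [-1.8, -2.28, 0, 0, -1.8, -2.28, 0, 0, -1.8, -2.28, 0, 0, -1.8, -2.28, 0, 0, -1.8, -2.28, 0, 0]}}

```text
clock: 2.23
position: [0.4243, -0.1227, 0.2311]
orientation: [-0.0, 0.129, 0.992, 0.0]
contact_force: [0.2, 0.4, -0.4]
finger_gap: 0.607
grip_force: 0.0
```

Request:
{"op": "play_rows", "data": {"plan": [-1.8, -2.28, 0, 0, -1.8, -2.28, 0, 0, -1.8, -2.28, 0, 0, -1.8, -2.28, 0, 0, -1.8, -2.28, 0, 0]}}

```text
clock: 2.65
position: [0.4822, -0.2559, 0.2309]
orientation: [-0.0, 0.129, 0.992, 0.0]
contact_force: [0.2, 1.0, 0.1]
finger_gap: 0.609
grip_force: 0.0
```

Request:
{"op": "play_rows", "data": {"plan": [-0.9, -1.14, 0, 0, 0, 0, 0, 0, 0, 0, 0, 0]}}

```text
clock: 2.9
position: [0.4875, -0.2681, 0.2305]
orientation: [-0.001, 0.13, 0.992, 0.0]
contact_force: [0.0, 0.6, 1.0]
finger_gap: 0.608
grip_force: 0.0
```

```bash
cat > b.py <<'E'
from h import *
import sys
s=snap('wrist'); save(s,sys.argv[1])
st=arm.get_state(); print(st['clock'],st['position'],st['orientation'].round(4),st['joint_positions'].round(3),st['finger_gap'],st['contact_force'])
h=cv2.cvtColor(s['image'],cv2.COLOR_RGB2HSV)
m=((h[...,0]>8)&(h[...,0]<28)&(h[...,1]>90)&(h[...,2]>110)).astype(np.uint8)
N,l,stt,c=cv2.connectedComponentsWithStats(m)
q=st['orientation'];Rm=R.from_quat([q[1],q[2],q[3],q[0]]).as_matrix()
for i in range(1,N):
    if stt[i,4]<300: continue
    ct=cv2.findContours((l==i).astype(np.uint8),0,2)[0][0][:,0]
    w=np.array([onz(s,*p,.027)[:2] for p in ct])*1000
    r=cv2.minAreaRect(w.astype(np.float32))
    bx=cv2.boxPoints(r).mean(0)
    M=cv2.moments(w.astype(np.float32)[:,None]); cen=np.array([M['m10'],M['m01']])/M['m00']
    d=np.append((np.array(r[0])/1000-st['position'][:2]),0)
    print(stt[i,4],c[i].round(),'rect',np.round(r[0],1),np.round(r[1],1),round(r[2],1),'centroid',cen.round(1),'tool dx,dy',(Rm.T@d).round(4))
E
python3 b.py w1.png
```

```text
2.95 [ 0.4874306  -0.26745342  0.23092511] [-5.000e-04  1.292e-01  9.916e-01  3.000e-04] [-0.502  0.102  0.192  1.661  0.    -0.243] 0.6070868864588336 [-0.36960392  1.08851171  0.4071251 ]
1033 [404. 205.] rect [ 507.1 -189.5] [33.6 34.2] 57.0 centroid [ 506.9 -189.6] tool dx,dy [0.0009 0.0804 0.    ]
724 [320. 209.] rect [ 490.1 -266.1] [21.3 37. ] 70.0 centroid [ 489.9 -267.3] tool dx,dy [-0.0022  0.002  -0.    ]
1051 [238. 211.] rect [ 471.6 -342.3] [32.9 35.2] 28.3 centroid [ 471.6 -342.4] tool dx,dy [-0.0039 -0.0764 -0.    ]
913 [243. 280.] rect [ 540.9 -361.2] [34.6 35.2] 75.1 centroid [ 540.9 -361.2] tool dx,dy [-0.0757 -0.0769 -0.0001]
880 [323. 284.] rect [ 566.1 -283.9] [33.5 35.5] 75.1 centroid [ 566.3 -284.3] tool dx,dy [-0.0803  0.0043 -0.0001]
864 [396. 285.] rect [ 586.1 -213.2] [32.5 35.9] 78.0 centroid [ 586.1 -213.2] tool dx,dy [-0.0814  0.0777 -0.0001]
```

The broken biscuit measures 21 x 37 mm, close to the given 22 x 35. Its short axis is only 5° off the tool's closing line. I'll descend partway and check again.

Request:
{"op": "play_rows", "data": {"plan": [-0.2, 0.2, 2, 0.09, 0, 0, 3, 0, 0, 0, 3, 0, 0, 0, 2, 0, 0, 0, 0, 0]}}

```text
clock: 3.37
position: [0.4881, -0.2642, 0.1271]
orientation: [-0.003, 0.173, 0.985, 0.001]
contact_force: [0.5, 1.4, -0.1]
finger_gap: 0.607
grip_force: 0.0
```

```bash
python3 b.py w2.png; python3 -c "
import cv2;a=cv2.imread('pics/w2.png');cv2.imwrite('pics/w2c.png',a)"
```

```text
3.4167 [ 0.48891766 -0.26478222  0.12996564] [-1.600e-03  1.730e-01  9.849e-01  6.000e-04] [-0.496  0.09  -0.016  1.468  0.    -0.149] 0.6068911336842271 [-0.34356274 -0.79472835  1.15241005]
2059 [431. 231.] rect [ 506.4 -189.9] [35.9 33.8] 28.2 centroid [ 506.4 -189.9] tool dx,dy [0.0091 0.0763 0.0001]
1402 [315. 245.] rect [ 489.8 -266.1] [21.4 37.7] 70.0 centroid [ 489.4 -267. ] tool dx,dy [-0.0012 -0.0009 -0.    ]
2030 [205. 257.] rect [ 471.4 -341.5] [34.5 37.6] 19.1 centroid [ 471.5 -341.6] tool dx,dy [-0.0097 -0.0781 -0.0001]
748 [436. 331.] rect [ 582.6 -204.6] [38.9 16. ] 10.8 centroid [ 583.1 -205.3] tool dx,dy [-0.0675  0.0885 -0.0002]
1658 [329. 342.] rect [ 565.4 -284.1] [33.9 39. ] 70.0 centroid [ 565.4 -284. ] tool dx,dy [-0.0785  0.0079 -0.0003]
```

View pics/w2.png

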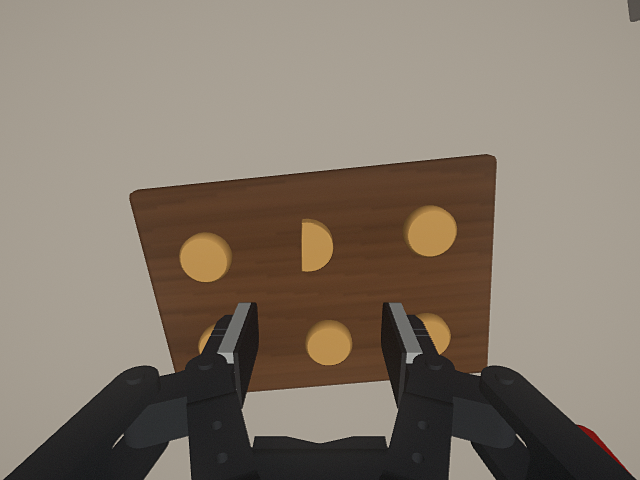

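The D sits at (315,245), with its snapped edge vertical and facing the left pad, so it is well aligned. Descending and gripping.

Request:
{"op": "play_rows", "data": {"plan": [-0.1, -0.1, 3, 0, 0, 0, 3, 0, 0, 0, 3, 0, 0, 0, 1.5, 0, 0, 0, 0.8, 0]}}

```text
clock: 3.83
position: [0.4906, -0.267, 0.018]
orientation: [-0.0, 0.173, 0.985, 0.0]
contact_force: [0.0, -0.5, -0.6]
finger_gap: 0.611
grip_force: 0.0
```

Request:
{"op": "play_rows", "data": {"plan": [0, 0, 0, 0, 0, 0, 0, 0, 0, 0, 0, 0, 0, 0, 0, 0, 0, 0, 0, 0], "gripper": 215, "squeeze": 20}}

```text
clock: 4.25
position: [0.492, -0.2682, 0.0207]
orientation: [0.002, 0.174, 0.985, -0.001]
contact_force: [-0.8, 1.1, 7.2]
finger_gap: 0.251
grip_force: 20.2
```

Request:
{"op": "play_rows", "data": {"plan": [0, 0, 0, 0, 0, 0, 0, 0, 0, 0, 0, 0]}}

```text
clock: 4.5
position: [0.492, -0.2682, 0.0207]
orientation: [0.002, 0.173, 0.985, -0.001]
contact_force: [-0.4, -0.2, 6.3]
finger_gap: 0.247
grip_force: 20.2
```

The grip is on 21 mm, as expected. I'll lift and refine the bowl centre from the first pictures.

Request:
{"op": "play_rows", "data": {"plan": [0, 0, -1, 0, 0, 0, -3, 0, 0, 0, -4, 0, 0, 0, -4, 0, 0, 0, -2, 0]}}

```text
clock: 4.92
position: [0.4918, -0.2681, 0.1648]
orientation: [0.003, 0.174, 0.985, -0.001]
contact_force: [0.7, -0.6, 0.4]
finger_gap: 0.244
grip_force: 19.7
```

```bash
cat > c.py <<'E'
from h import *
import json
from m import ld
for n,(u,v),z in [('scene',(338,278),.055),('side',(300,245),.055)]:
    s=ld(n+'0.png'); im=s['image'].astype(int); h=cv2.cvtColor(s['image'],cv2.COLOR_RGB2HSV)
    bg=np.median(im[v-45:v+45,u-60:u+60].reshape(-1,3),0); print(n,bg)
    # non-background: low saturation & differing
    D=np.abs(im-bg).sum(2)
    sat=h[...,1]
    m=((D>40)&(sat<40)).astype(np.uint8); k=np.zeros_like(m); k[v-30:v+30,u-38:u+38]=1; m*=k
    m=cv2.morphologyEx(m,cv2.MORPH_CLOSE,np.ones((5,5)))
    N,l,st,c=cv2.connectedComponentsWithStats(m); i=1+st[1:,4].argmax()
    x,y,w,hh,a=st[i]; print(n,'bbox',x,y,w,hh,a)
    ct=cv2.findContours((l==i).astype(np.uint8),0,2)[0][0][:,0]
    up=ct[ct[:,1]<=y+hh*0.42]
    w_=np.array([onz(s,*p,z)[:2] for p in up])
    A=np.c_[2*w_,np.ones(len(w_))]; sol=np.linalg.lstsq(A,(w_**2).sum(1),rcond=None)[0]
    print('circle',sol[:2].round(4),'r',np.sqrt(sol[2]+sol[:2]@sol[:2]).round(4))
st=arm.get_state(); print(st['position'],st['finger_gap'],st['orientation'])
q=st['orientation'];Rm=R.from_quat([q[1],q[2],q[3],q[0]]).as_matrix()
print((Rm.T@(np.array([.572,.049,.2])-st['position'])).round(4))
E
python3 c.py | grep -v rect
```

```text
scene [267.5 175.6] 85 [ 0.4722 -0.3452  0.024 ]
scene [239.6 182.1] 92 [ 0.5427 -0.3638  0.024 ]
scene [279.  192.6] 65 [ 0.4899 -0.2709  0.024 ]
scene [248.4 201.4] 102 [ 0.5675 -0.2865  0.024 ]
scene [292.8 212. ] 107 [ 0.5075 -0.1912  0.024 ]
scene [258.4 220.2] 116 [ 0.5875 -0.2147  0.024 ]
side [366.2 331.8] 210 [ 0.5851 -0.2133  0.024 ]
side [325.8 339.4] 217 [ 0.5058 -0.1893  0.024 ]
side [377.5 364. ] 246 [ 0.5654 -0.2846  0.024 ]
side [337.8 374.2] 176 [ 0.4888 -0.2664  0.024 ]
side [389.4 404.2] 293 [ 0.5401 -0.3621  0.024 ]
side [350.3 413.3] 298 [ 0.4704 -0.3429  0.024 ]
lid (array([0.57013353, 0.20438375, 0.11840422]), np.float64(0.0008126143433288365)) [0.57390431 0.20698176 0.123     ] [0.56789974 0.19935344 0.123     ]
bowl rim [0.57542789 0.05317706 0.055     ] [0.56828529 0.04448156 0.055     ]
stand top corners (scene) [array([0.634, 0.185, 0.045]), array([0.553, 0.404, 0.045])]
lantern [0.40694564 0.01514912 0.03      ] jug [ 0.7660651  -0.12353456  0.        ] bulb [0.79717677 0.09685037 0.05      ]
scene [148. 141. 135.]
scene bbox 308 252 61 51 1961
circle [0.5734 0.0493] r 0.0611
side [166. 161. 152.]
side bbox 268 219 59 49 1562
circle [0.5671 0.0528] r 0.0623
[ 0.49176166 -0.26812126  0.16475272] 0.24426022794015412 [ 0.00303831  0.17352777  0.98482379 -0.00099335]
[ 0.0328  0.3254 -0.0357]
```

Bowl centre is about (0.570, 0.051), with a fitted radius of 61–62 mm as given. Carrying the biscuit over.

Request:
{"op": "play_rows", "data": {"plan": [0.3, 1.3, 0, 0, 0.3, 2.7, 0, 0, 0.3, 2.7, 0, 0, 0.3, 2.7, 0, 0, 0.3, 2.7, 0, 0]}}

```text
clock: 5.33
position: [0.5181, -0.1475, 0.1591]
orientation: [0.0, 0.174, 0.985, 0.0]
contact_force: [-0.3, 0.1, -0.5]
finger_gap: 0.244
grip_force: 19.7
```

Request:
{"op": "play_rows", "data": {"plan": [0.3, 2.7, 0, 0, 0.3, 2.7, 0, 0, 0.3, 2.7, 0, 0, 0.3, 2.7, 0, 0, 0.3, 2.7, 0, 0]}}

```text
clock: 5.75
position: [0.5501, -0.0152, 0.159]
orientation: [0.0, 0.173, 0.985, 0.0]
contact_force: [1.6, 0.7, 1.0]
finger_gap: 0.253
grip_force: 19.7
```

Request:
{"op": "play_rows", "data": {"plan": [0.3, 2.7, 0, 0, 0.1, 2.7, 0, 0, 0, 1.4, 0, 0, 0, 1, 0, 0, 0, 0, 0, 0]}}

```text
clock: 6.17
position: [0.5732, 0.0592, 0.1584]
orientation: [-0.0, 0.173, 0.985, 0.0]
contact_force: [0.2, -0.4, 0.1]
finger_gap: 0.248
grip_force: 19.7
```

```bash
python3 - <<'E'
from h import *
s=snap('wrist'); save(s,'w3.png'); print(arm.get_state()['position'],proj(s,[.570,.051,.055]))
E
```

```text
[0.57296024 0.05808995 0.15834155] (np.float64(305.57258083110645), np.float64(239.86315142882742))
```

View pics/w3.png

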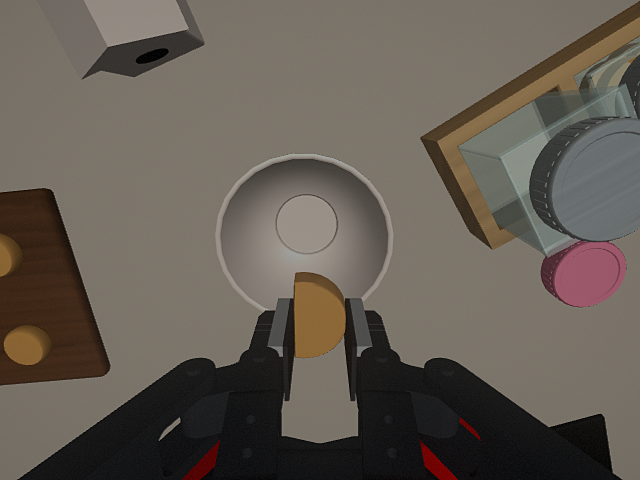

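The biscuit is held flat between the pads at (318,315), and the bowl rim is centred at about (304,238), matching the estimate. I'll shift 7 mm, lower and release.

Request:
{"op": "play_rows", "data": {"plan": [0, -0.7, 2, 0, 0, 0, 3, 0, 0, 0, 3, 0, 0, 0, 3, 0, 0, 0, 1, 0]}}

```text
clock: 6.63
position: [0.5681, 0.0496, 0.0341]
orientation: [-0.003, 0.174, 0.985, -0.001]
contact_force: [-0.3, 0.2, -0.2]
finger_gap: 0.246
grip_force: 19.7
```

Request:
{"op": "play_rows", "data": {"plan": [0, 0, 0, 0, 0, 0, 0, 0, 0, 0, 0, 0, 0, 0, 0, 0], "gripper": 140}}

```text
clock: 6.97
position: [0.5718, 0.0512, 0.0406]
orientation: [0.002, 0.174, 0.985, 0.0]
contact_force: [1.1, 0.1, 0.9]
finger_gap: 0.452
grip_force: 0.0
```

Request:
{"op": "play_rows", "data": {"plan": [0, 0, -1, 0, 0, 0, -3, 0, 0, 0, -4, 0, 0, 0, -4, 0, 0, 0, -4, 0]}}

```text
clock: 7.38
position: [0.5702, 0.0514, 0.2019]
orientation: [0.001, 0.173, 0.985, 0.0]
contact_force: [1.7, 0.2, 0.5]
finger_gap: 0.451
grip_force: 0.0
```

Request:
{"op": "play_rows", "data": {"plan": [0, 0, -4, 0, 0, 0, -3, 0, 0, 0, -2, 0, 0, 0, 0, 0, 0, 0, 0, 0], "gripper": 0}}

```text
clock: 7.8
position: [0.571, 0.0514, 0.2907]
orientation: [0.002, 0.173, 0.985, 0.001]
contact_force: [0.3, 0.5, -0.2]
finger_gap: 0.997
grip_force: 0.0
```

```bash
python3 - <<'E'
from h import *
st=arm.get_state()
s=snap('wrist'); save(s,'w4.png'); print(st['clock'],st['position'],st['orientation'],st['joint_positions'].round(3),[proj(s,[.570,.204,.123])])
E
```

```text
7.8 [0.57098155 0.05144978 0.29073911] [1.87387292e-03 1.73424685e-01 9.84845223e-01 5.04201902e-04] [ 0.09   0.174  0.389  1.783 -0.     0.438] [(np.float64(495.13709215279994), np.float64(152.0043159212737))]
```

View pics/w4.png

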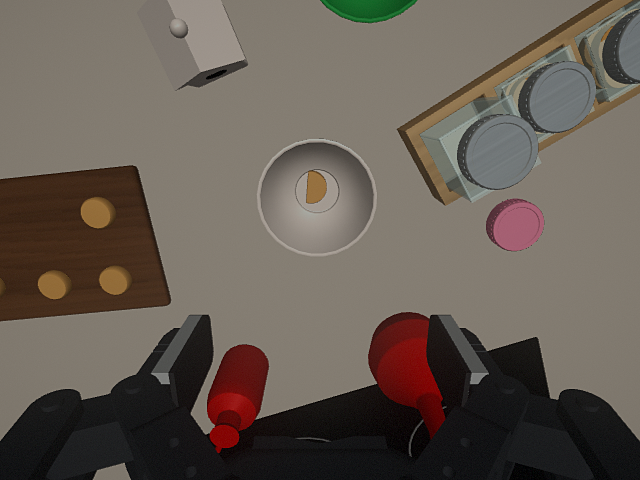

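The biscuit lies flat on the bowl floor at (316,187), and the bowl has not moved. Next, go above the tall lid, seen at (497,152).

Request:
{"op": "play_rows", "data": {"plan": [0.5, 1.4, 0, 0, 1, 2.8, 0, 0, 1, 2.8, 0, 0, 1, 2.8, 1, 0, 1, 2.8, 2, 0], "gripper": 40}}

```text
clock: 8.27
position: [0.5714, 0.1864, 0.259]
orientation: [0.001, 0.174, 0.985, 0.0]
contact_force: [1.2, -0.3, -0.9]
finger_gap: 0.843
grip_force: 0.0
```

Request:
{"op": "play_rows", "data": {"plan": [0.7, 1.8, 3, 0, 0, 0, 1, 0, 0, 0, 0, 0, 0, 0, 0, 0, 0, 0, 0, 0]}}

```text
clock: 8.68
position: [0.5711, 0.2036, 0.2195]
orientation: [0.001, 0.174, 0.985, 0.0]
contact_force: [0.0, 0.1, 0.3]
finger_gap: 0.842
grip_force: 0.0
```

```bash
cat > lid.py <<'E'
from h import *
import sys
s=snap('wrist'); save(s,sys.argv[1]); st=arm.get_state()
print(st['clock'],st['position'],st['orientation'].round(4),st['finger_gap'])
for z in (.105,.123): print(z,'proj',proj(s,[.570,.203,z]))
im=s['image']; u,v=map(int,proj(s,[.570,.203,.123]))
h=cv2.cvtColor(im,cv2.COLOR_RGB2HSV); print(h[v-3:v+3,u-3:u+3].reshape(-1,3).mean(0), h[v,u-120:u+121:10].tolist())
E
python3 lid.py w5.png
```

```text
8.7333 [0.57138393 0.20359233 0.21991098] [9.000e-04 1.741e-01 9.847e-01 4.000e-04] 0.8426950923788742
0.105 proj (np.float64(316.97671216416313), np.float64(234.05339542180062))
0.123 proj (np.float64(316.8123285614922), np.float64(242.1099655070146))
[ 93.13888889  13.83333333 110.27777778] [[17, 30, 119], [16, 32, 89], [19, 34, 126], [19, 34, 121], [17, 33, 122], [17, 38, 121], [18, 31, 122], [18, 38, 122], [18, 36, 121], [90, 14, 110], [90, 14, 111], [94, 16, 110], [95, 14, 111], [95, 14, 111], [90, 16, 112], [94, 16, 115], [90, 14, 112], [95, 14, 113], [73, 19, 123], [18, 38, 122], [19, 34, 121], [18, 36, 122], [18, 38, 122], [16, 39, 123], [19, 34, 120]]
```

View pics/w5.png

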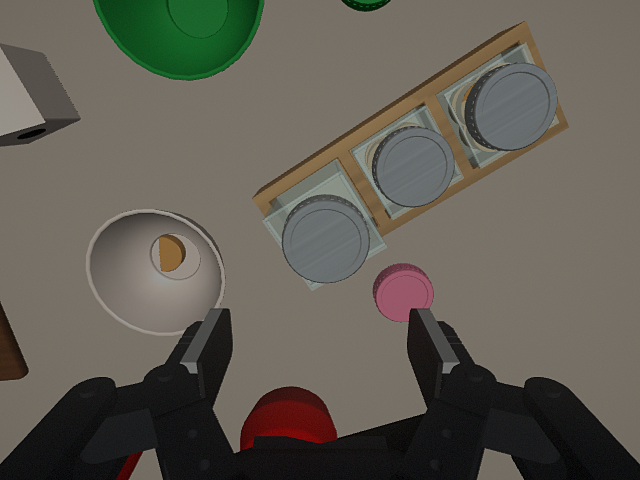

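The lid is centred around (325,238), about 86 px across. I'll fit its top disc.

```bash
cat > lf.py <<'E'
from h import *
def fit(s,u,v,z=.123,r=58):
    h=cv2.cvtColor(cv2.GaussianBlur(s['image'],(3,3),0),cv2.COLOR_RGB2HSV)
    im=s['image'].astype(int)
    b=(im[...,2]-im[...,0]); m=(cv2.GaussianBlur(b.astype(np.float32),(5,5),0)>2).astype(np.uint8)
    k=np.zeros_like(m); cv2.circle(k,(int(u),int(v)),r,1,-1); m*=k
    m=cv2.morphologyEx(m,cv2.MORPH_OPEN,cv2.getStructuringElement(2,(15,15)))
    N,l,st,c=cv2.connectedComponentsWithStats(m); i=1+st[1:,4].argmax()
    ct=cv2.findContours((l==i).astype(np.uint8),0,2)[0][0][:,0]
    w=np.array([onz(s,*p,z)[:2] for p in ct])
    for _ in range(4):
        A=np.c_[2*w,np.ones(len(w))]; a=np.linalg.lstsq(A,(w**2).sum(1),rcond=None)[0]
        rr=np.sqrt(a[2]+a[:2]@a[:2]); e=abs(np.hypot(*(w-a[:2]).T)-rr); w=w[e<=max(np.quantile(e,.85),.0008)]
    return a[:2],rr,st[i],len(w)
if __name__=='__main__':
    from m import ld
    s=ld('w5.png'); c,r,b,n=fit(s,325,238); print(c,r,b,n)
    st=arm.get_state(); q=st['orientation'];Rm=R.from_quat([q[1],q[2],q[3],q[0]]).as_matrix()
    print('tool d',(Rm.T@np.append(c-st['position'][:2],0)).round(4))
E
python3 lf.py|tail -2
```

```text
[0.57233228 0.20829907] 0.028331724701130327 [ 283  201   85   84 5279] 92
tool d [0.0007 0.0047 0.    ]
```

Request:
{"op": "play_rows", "data": {"plan": [0.1, 0.5, 1, 0, 0, 0, 2, 0, 0, 0, 2, 0, 0, 0, 1, 0, 0, 0, 0, 0]}}

```text
clock: 9.15
position: [0.5709, 0.2089, 0.1559]
orientation: [-0.001, 0.174, 0.985, -0.001]
contact_force: [-0.3, -1.7, 0.2]
finger_gap: 0.842
grip_force: 0.0
```

Request:
{"op": "play_rows", "data": {"plan": [0, 0, 0, 0, 0, 0, 0, 0, 0, 0, 0, 0]}}

```text
clock: 9.4
position: [0.5723, 0.2096, 0.1598]
orientation: [0.001, 0.174, 0.985, 0.001]
contact_force: [-0.5, 0.9, 0.6]
finger_gap: 0.844
grip_force: 0.0
```

```bash
python3 - <<'E'
from lf import *
s=snap('wrist'); save(s,'w6.png'); st=arm.get_state(); u,v=proj(s,[.572,.208,.123]); print(st['position'],st['orientation'].round(4),u,v)
c,r,b,n=fit(s,u,v,r=85); print(c,r,b,n)
q=st['orientation'];Rm=R.from_quat([q[1],q[2],q[3],q[0]]).as_matrix()
print('tool d',(Rm.T@np.append(c-st['position'][:2],0)).round(4))
s=snap('scene')
for n in('scene','side'):
    s=snap(n); save(s,n+'1.png')
E
```

```text
[0.57222775 0.20963909 0.15963644] [9.000e-04 1.736e-01 9.848e-01 5.000e-04] 314.7649988754175 280.8100154546515
[0.57257229 0.20834303] 0.028476836057704978 [ 264  229  104  101 7786] 95
tool d [-0.0008 -0.0011 -0.    ]
```

View pics/w6.png

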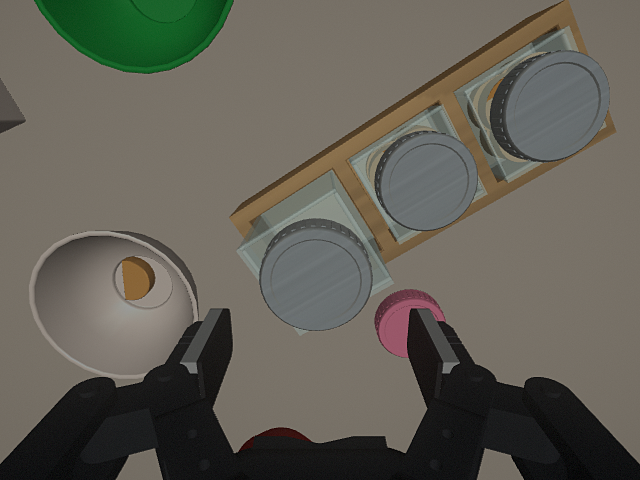

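The lid disc is centred near (316,277), and two heights agree to within 1 mm. Descending slowly around it.

Request:
{"op": "play_rows", "data": {"plan": [0, -0.1, 1, 0, 0, 0, 1.5, 0, 0, 0, 1, 0, 0, 0, 0.6, 0, 0, 0, 0.3, 0]}}

```text
clock: 10.02
position: [0.5707, 0.2083, 0.1127]
orientation: [-0.001, 0.174, 0.985, -0.0]
contact_force: [-1.5, -0.2, 0.6]
finger_gap: 0.844
grip_force: 0.0
```

Request:
{"op": "play_rows", "data": {"plan": [0, 0, 0.3, 0, 0, 0, 0.3, 0, 0, 0, 0.2, 0, 0, 0, 0.1, 0, 0, 0, 0, 0]}}

```text
clock: 10.43
position: [0.5714, 0.2086, 0.1053]
orientation: [0.0, 0.174, 0.985, 0.0]
contact_force: [-0.3, -0.2, 0.3]
finger_gap: 0.844
grip_force: 0.0
```

Request:
{"op": "play_rows", "data": {"plan": [0, 0, 0, 0, 0, 0, 0, 0, 0, 0, 0, 0], "gripper": 70, "squeeze": 20}}

```text
clock: 10.68
position: [0.5715, 0.2086, 0.1055]
orientation: [0.0, 0.174, 0.985, 0.0]
contact_force: [-0.3, -0.6, -0.3]
finger_gap: 0.722
grip_force: 0.0
```

```bash
python3 - <<'E'
from lf import *
st=arm.get_state(); s=snap('wrist'); save(s,'w7.png'); print(st['position'],st['finger_gap'],st['contact_force'],st['moment'],st['grip_force'])
a=snap('side');save(a,'side2.png')
b=s['image'];c=a['image'][120:280,170:380]
cv2.imwrite('pics/v7.png',cv2.cvtColor(np.hstack([b[150:480,120:520],cv2.resize(c,(400,330),interpolation=cv2.INTER_CUBIC)]),cv2.COLOR_RGB2BGR))
E
```

```text
[0.57145273 0.20855446 0.10554867] 0.722212125801371 [-0.25483406 -0.57129109 -0.3082771 ] [0.01107639 0.01166888 0.02893606] 0.0
```

View pics/v7.png

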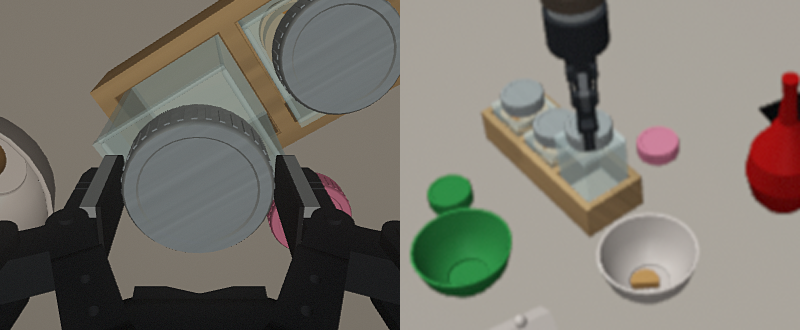

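The pads straddle the lid symmetrically: inner edges at 122 and 275 in the crop, lid centre at 198. Closing now.

Request:
{"op": "play_rows", "data": {"plan": [-0.1, 0, 0, 0, 0, 0, 0, 0, 0, 0, 0, 0, 0, 0, 0, 0, 0, 0, 0, 0], "gripper": 110, "squeeze": 70}}

```text
clock: 11.2
position: [0.5721, 0.2082, 0.106]
orientation: [0.0, 0.174, 0.985, 0.0]
contact_force: [-2.6, 0.4, 5.3]
finger_gap: 0.672
grip_force: 73.2
```

```bash
python3 - <<'E'
from h import *
for i in range(1):
    st=arm.get_state(); print(st['clock'],st['position'],st['orientation'].round(4),st['joint_positions'].round(3),st['finger_gap'],st['contact_force'],st['moment'],st['grip_force'])
E
```

```text
11.2 [0.57213177 0.20822732 0.10604714] [1.000e-04 1.735e-01 9.848e-01 2.000e-04] [0.349 0.216 0.079 1.434 0.    0.698] 0.6720456615925663 [-2.56537191  0.38885484  5.25583649] [-0.10565847  0.6223817  -0.06652244] 73.21892646403285
```

The grip is firm. I'll turn in small steps, following the thread's rise and watching the moment.

Request:
{"op": "play_rows", "data": {"plan": [0, 0, 0, -0.05, 0, 0, -0.01, -0.06, 0, 0, -0.01, -0.06, 0, 0, -0.01, -0.06, 0, 0, -0.02, -0.06]}}

```text
clock: 11.62
position: [0.5721, 0.2076, 0.1064]
orientation: [-0.0, 0.028, 1.0, -0.0]
contact_force: [-3.1, -2.8, 4.8]
finger_gap: 0.67
grip_force: 73.4
```

```bash
cat > q.py <<'E'
from h import *
st=arm.get_state(); q=st['orientation']; r=R.from_quat([q[1],q[2],q[3],q[0]]).as_matrix()
print(st['clock'],st['position'],'yaw(y-axis)',np.arctan2(r[1,1],r[0,1]).round(4),'tilt',np.degrees(np.arccos(-r[2,2])).round(2),st['finger_gap'].round(4),st['contact_force'].round(1),st['moment'].round(3),st['grip_force'].round(1),st['joint_positions'].round(3))
E
python3 q.py
```

```text
Traceback (most recent call last):
  File "q.py", line 3, in <module>
    print(st['clock'],st['position'],'yaw(y-axis)',np.arctan2(r[1,1],r[0,1]).round(4),'tilt',np.degrees(np.arccos(-r[2,2])).round(2),st['finger_gap'].round(4),st['contact_force'].round(1),st['moment'].round(3),st['grip_force'].round(1),st['joint_positions'].round(3))
                                                                                                                                     ^^^^^^^^^^^^^^^^^^^^^^
AttributeError: 'float' object has no attribute 'round'
```

```bash
sed -i "s/st\['finger_gap'\].round(4)/st['finger_gap']/; s/st\['grip_force'\].round(1)/st['grip_force']/" q.py; python3 - <<'E'
from h import *
exec(open('q.py').read())
s=snap('wrist'); save(s,'w8.png')
E
```

```text
11.6167 [0.57209451 0.20761916 0.10643882] yaw(y-axis) 1.5139 tilt 0.04 0.6703790070522576 [-3.1 -2.8  4.8] [-0.704  0.629 -0.472] 73.39994054041881 [ 3.480e-01  2.160e-01  7.900e-02  1.435e+00 -1.000e-03  4.050e-01]
```

The moment is -0.47 N m, so the lid is turning at its thread torque; 0.29 rad so far. Continuing.

Request:
{"op": "play_rows", "data": {"plan": [0, 0, -0.01, -0.06, 0, 0, -0.01, -0.07, 0, 0, -0.02, -0.07, 0, 0, -0.01, -0.07, 0, 0, -0.01, -0.07]}}

```text
clock: 12.08
position: [0.5722, 0.2075, 0.107]
orientation: [-0.0, -0.141, 0.99, -0.001]
contact_force: [-3.3, -4.0, 6.3]
finger_gap: 0.67
grip_force: 73.5
```

Request:
{"op": "play_rows", "data": {"plan": [0, 0, -0.01, -0.07, 0, 0, -0.01, -0.07, 0, 0, -0.02, -0.07, 0, 0, -0.01, -0.07, 0, 0, -0.01, -0.07]}}

```text
clock: 12.5
position: [0.5723, 0.2073, 0.1077]
orientation: [0.0, -0.311, 0.951, -0.001]
contact_force: [-2.8, -6.0, 5.9]
finger_gap: 0.673
grip_force: 73.5
```

```bash
python3 q.py
```

```text
12.5 [0.57232639 0.20727198 0.10771312] yaw(y-axis) 2.2026 tilt 0.08 0.673189314757178 [-2.8 -6.   5.9] [-1.201  0.538 -0.527] 73.49436857313776 [ 3.480e-01  2.150e-01  8.200e-02  1.437e+00 -1.000e-03 -2.840e-01]
```

0.98 rad turned. Five more rows bring it to about 1.31 rad in all, while easing the side force.

Request:
{"op": "play_rows", "data": {"plan": [0.02, -0.02, -0.01, -0.07, 0.02, -0.02, -0.01, -0.07, 0.02, -0.02, -0.02, -0.07, 0, -0.02, -0.01, -0.06, 0, 0, -0.01, -0.06]}}

```text
clock: 12.92
position: [0.5724, 0.2067, 0.1083]
orientation: [0.0, -0.463, 0.887, -0.0]
contact_force: [-2.9, -3.6, 5.4]
finger_gap: 0.676
grip_force: 73.5
```

Request:
{"op": "play_rows", "data": {"plan": [0, 0, 0, 0, 0, 0, 0, 0]}}

```text
clock: 13.08
position: [0.5726, 0.2067, 0.1083]
orientation: [0.0, -0.461, 0.887, -0.0]
contact_force: [-2.0, -3.4, 4.9]
finger_gap: 0.67
grip_force: 73.5
```

```bash
python3 q.py
```

```text
13.0833 [0.5725514  0.20668967 0.10831849] yaw(y-axis) 2.5302 tilt 0.06 0.6703987483228238 [-2.  -3.4  4.9] [-0.774  0.351 -0.228] 73.51678140507545 [ 3.470e-01  2.150e-01  8.200e-02  1.438e+00 -1.000e-03 -6.120e-01]
```

Turned 1.31 rad with a measured rise of 2.3 mm, which matches the thread pitch. Lifting gently and watching for jar weight.

Request:
{"op": "play_rows", "data": {"plan": [0, 0, -0.1, 0, 0, 0, -0.15, 0, 0, 0, -0.2, 0, 0, 0, -0.2, 0, 0, 0, -0.2, 0]}}

```text
clock: 13.5
position: [0.5724, 0.2074, 0.1162]
orientation: [0.0, -0.462, 0.887, 0.0]
contact_force: [-0.8, -0.7, -0.5]
finger_gap: 0.67
grip_force: 75.1
```

Request:
{"op": "play_rows", "data": {"plan": [0, 0, 0, 0, 0, 0, 0, 0]}}

```text
clock: 13.67
position: [0.5725, 0.2073, 0.1163]
orientation: [0.0, -0.462, 0.887, -0.0]
contact_force: [0.0, 0.0, 0.2]
finger_gap: 0.668
grip_force: 75.1
```

```bash
python3 - <<'E'
from h import *
exec(open('q.py').read())
s=snap('side'); save(s,'side3.png')
E
```

```text
13.6667 [0.57247372 0.2073162  0.1163116 ] yaw(y-axis) 2.532 tilt 0.02 0.668411973696743 [0.  0.  0.2] [-0.194  0.072  0.027] 75.11893586134647 [ 0.347  0.214  0.097  1.453  0.    -0.614]
```

The force is near zero, so the lid is free. Raising it to 20 mm clearance.

Request:
{"op": "play_rows", "data": {"plan": [0, 0, -0.3, 0, 0, 0, -0.5, 0, 0, 0, -0.6, 0, 0, 0, -0.5, 0, 0, 0, -0.3, 0]}}

```text
clock: 14.13
position: [0.5727, 0.2074, 0.1394]
orientation: [0.001, -0.462, 0.887, -0.0]
contact_force: [0.4, -0.0, -0.3]
finger_gap: 0.67
grip_force: 75.1
```

Request:
{"op": "play_rows", "data": {"plan": [0, 0, -0.15, 0, 0, 0, 0, 0, 0, 0, 0, 0, 0, 0, 0, 0, 0, 0, 0, 0]}}

```text
clock: 14.55
position: [0.5722, 0.2072, 0.1393]
orientation: [-0.0, -0.462, 0.887, 0.0]
contact_force: [0.2, -0.0, -0.4]
finger_gap: 0.672
grip_force: 75.1
```

```bash
python3 - <<'E'
from h import *
exec(open('q.py').read())
a=snap('side');save(a,'side4.png');b=snap('scene');save(b,'scene4.png')
f=lambda im:cv2.resize(im,(400,330),interpolation=cv2.INTER_CUBIC)
cv2.imwrite('pics/v9.png',cv2.cvtColor(np.hstack([f(a['image'][140:239,210:330]),f(b['image'][250:365,340:480])]),cv2.COLOR_RGB2BGR))
print(proj(a,[.5725,.207,.119]),proj(a,[.5725,.207,.139]),proj(b,[.5725,.207,.119]),proj(b,[.5725,.207,.139]))
E
```

```text
14.55 [0.57223851 0.20716673 0.13926272] yaw(y-axis) 2.532 tilt 0.03 0.671914867361751 [ 0.2 -0.  -0.4] [ 0.009 -0.037  0.009] 75.11154080847518 [ 0.347  0.213  0.139  1.498  0.    -0.614]
(np.float64(269.59674981323764), np.float64(180.9290158583637)) (np.float64(268.81195976928046), np.float64(174.28835935302567)) (np.float64(397.33364243638596), np.float64(298.19311036213253)) (np.float64(398.5953235636401), np.float64(290.3842542641458))
```

View pics/v9.png

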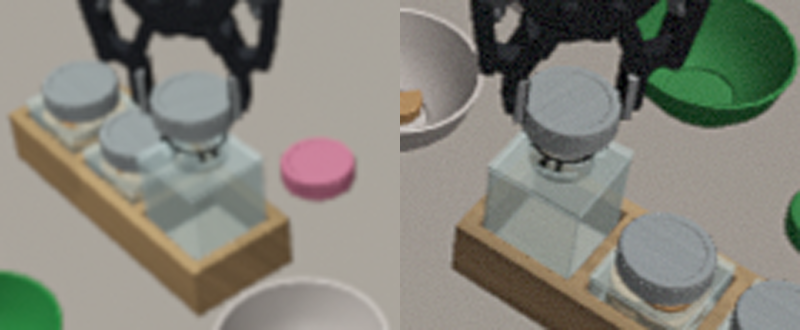

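Both views show the jar seated in its well with its neck bare, and the lid level and centred above it. Measured clearance is about 20 mm. Handing in.

```bash
python3 -c "
from station import arm; print(arm.job_done())"
```

```text
the job is handed in; nothing more can be done
None
```

The broken biscuit is in the white bowl, and the tall jar's lid, unscrewed about 1.3 rad, is held level about 2 cm above its mouth; the job is handed in, with no verdict returned.

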